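# Turn the swivel hook until it locks and hang the tea strainer over the drip tray

### The job

Turn the swivel hook on the stand clockwise (seen from above) until its spring-loaded red pin drops into the notch and locks it facing the drip tray, never pushing it harder than 15 N. Then hang the steel tea strainer by the eye of its bracket on the hook's upturned brass prong, just as gently, so that it hangs upright over the blue drip tray, and let go. Leave the tray in its place and do not disturb the striped mug and the sugar jar.

Things in the scene. Friction and masses are not known exactly. Their poses are not given: they have to be found in the camera images.
- stand: Fixed steel stand of the swivel hook, dark foot of 90 mm diameter. Origin: centre of the underside; the hook turns about the vertical through it. Its x axis points where the locked hook will face, but only to within 0.4 rad: the black collar with the pin is clamped on the post at an unmeasured angle. Collar and pin stand on the -x side, within 45 mm of the axis, up to 115 mm high.
- hook: Swivel hook. Origin on the axis at worktop level, x: the way it faces, z up. Starts 0.5 to 2.1 rad counter-clockwise of its locked place. Turns stiffly (1.5 to 2 N at the plate), stays where left. Once the pin drops it is blocked both ways (play 0.04 rad) and the push rises steeply. Wheel of 33 mm radius up to z = 63 mm, stem 18 mm thick and rib 10 mm thick up to z = 136 mm.
- back_plate (a point): Middle of the front face of the hook's upright steel back plate, 40 mm from the axis, 112 mm high; axes as the hook's. The plate is 28 mm wide (y +-14 mm), 5 mm thick (behind the point) and reaches from 75 to 150 mm above the worktop. Its side edges can be pushed to turn the hook.
- prong (a point): Top of the hook's brass prong where the eye rests: 44.5 mm from the axis, 143.5 mm high; axes as the hook's. The prong is a round bar of 7 mm diameter with its centre line at z = -3.5 mm of this point, straight forward from the back plate (face at x = -4.5 mm) to x = +8.5 mm, where it turns up; its front ends at x = +12 mm, the tip at z = +9 mm.
- index_pin (a joint): Height in m of the spring pin with the red knob: 0.0065 while it rides on the wheel (hook not in place), 0 when it has dropped into the notch and locks the hook (under 0.002 counts as dropped). It drops by itself when the notch comes under it, if the hook is turned slowly (50 mm/s or less at the plate).
- strainer: Loose steel tea strainer: open perforated cup, 60 to 130 g, 62 mm high, diameter 48 mm at the bottom, 55 mm at the rim, upright on the worktop. Origin: centre of its underside, z up. An upright bracket plate with an eye stands off on its -x side. Can be held from above across y (about 53 mm). Hung, its x axis points as the hook's x axis.
- eye (a point): Middle of the underside of the eye's top bar: x = -45, y = 0, z = 60 mm of the strainer, same axes. The bracket plate is 34 mm wide (y), 4 mm thick (x +-2 mm), from 56 mm below to 6 mm above this point; the eye is 18 mm wide and reaches 22 mm down. Between plate and cup a gap of 16 mm, free from 30 mm below this point upward, takes the prong. Hung, this point lies at prong.
- striped_mug: Small striped mug, 65 x 88 x 50 mm, bystander. Origin at the centre of its underside.
- sugar_jar: Glass sugar jar with green lid, 65 mm diameter, 90 mm high, bystander. Origin at the centre of its underside.
- drip_tray: Low blue tray, 85 mm (x) by 170 mm (y), 14 mm high, walls 4 mm, loose on the worktop in front of the stand's +x side, under the places where the locked hook may face. Origin at the centre of its underside.
There are look-alikes about, which are no part of the job. Leave any purple look-alike of the strainer alone.

How it is judged:
On the way, in this order (a step that is already met when the one before it is completed fails the run):
1. the hook is turned until the pin has dropped and locks it, the strainer not yet on it (value of joint index_pin below 0.002 m and distance between eye and prong above 0.06 m), for 0.3 s.
2. the strainer's eye is on the prong (distance between eye and prong below 0.01 m), for 0.2 s.
At the end, for the whole second after the job is handed in: Pin down in the notch (under 2 mm); strainer hanging on the prong at rest: eye within 9 mm of the prong point in plan and 4 mm in height, tilt under 0.2 rad, x axis within 0.35 rad of the hook's, centre over the tray (within 35 mm of its centre across, 60 mm along) (value of joint index_pin below 0.002 m and horizontal distance between eye and prong below 0.009 m and z of eye in the frame of prong between -0.004 and 0.004 m and angle between the x axis of strainer and the x axis of prong, either way round below 0.35 rad and angle between strainer's own z axis and vertical below 0.2 rad and x of strainer in the frame of drip_tray between -0.035 and 0.035 m and y of strainer in the frame of drip_tray between -0.06 and 0.06 m and contact force between strainer and hook above 0.3 N and linear speed of strainer below 0.03 m/s); the robot touches nothing.
It fails at once if the hook is pushed with more than 15 N (contact force between any of the arm, the fingers and hook above 15 N).
It fails at once if the strainer is pressed on the hook with more than 15 N (contact force between strainer and hook above 15 N).
It fails at once if the tray is shifted by more than 20 mm (distance of drip_tray from where it was at the start of the episode above 0.02 m).
It fails at once if the mug or the jar is shifted by more than 20 mm (distance of any of striped_mug, sugar_jar from where it was at the start of the episode above 0.02 m).
It also fails if it takes over 72 s, if anything falls off the work surface, if the arm or the gripper's body presses on something with over 40 N, if the wrist force passes 120 N, or if a joint passes its speed limit or range.

### The arm

A 7-joint arm with a two-finger parallel gripper is mounted at the origin on a cart in front of the work surface, level with it; the furniture and walls round the work are solid. World frame = base frame: x ahead of the robot, y to its left, z up, the work surface at z = 0. Lengths are in m, angles in rad, forces in N, time in s.
With the tool pointing down it reaches from about 0.425 to 0.875 m from the base axis. Payload 4.7 kg.
Tool frame: the origin (TCP) lies where the fingers leave the gripper's body, on its centre line; the fingertips stand 70 mm ahead of it and the grasp point (between the pads) lies 51 mm ahead of it; z points along the fingers, y is the line along which they close (so a half turn about z gives the same grasp; the last joint's range is limited). The gripper opens to 87 mm and grips with 3 to 60 N. Pads are 19 mm wide; open, the fingers measure 117 mm over their backs; the gripper's body (75 mm by 190 mm) begins 51 mm behind the grasp point.
Start: joints at [-1.239, 0.321, -0.07, 1.45, 0.023, 1.371, -0.057], TCP at [0.203, 0.617, 0.292] pointing down, gripper open.
Joint ranges: [-2.86, 2.86], [-0.3, 2.09], [-1.38, 1.24], [0.06, 2.45], [-1.56, 4.7], [0.09, 2.05], [-2.69, 2.69]. Speed limits (rad/s): [2.57, 2.57, 3.14, 3.14, 3.14, 3.14, 3.14].

### API

Orientations are given as a rotation vector (axis times angle).
In Python, from bench import get_state, get_image, get_calibration, close_job gives the robot as it stands.
- The arm moves only by the tool send_rows, never from a script. Its argument "rows" is a list of rows, each an object of numbers: "hand": the finger opening in mm, from 0 to 87; "x", "y", "z": the shift along the world's x, y, z in mm; "roll": the turn about the world's z in degrees. A call has 1 to 10 rows; each row shifts and turns the commanded pose from where the row before left it; what a row does not reach is not made up. A row lasts 1/10 s, in which the tool goes at most 50 mm and 8.59 degrees, less where a joint would pass 70% of its speed; a pose out of reach is approached as far as the arm can. A call is refused whole if a number of a shift passes 50 or a number of a turn 8.59, either way. A call with a gripper value outside its range is refused whole. The fingers move at their own pace and stop on an object; "force" is the grip in N (left out, the last holds). Time passes only in rows, so rows that do not move let the fingers close. It gives the time, the measured TCP pose, the force, the opening and the grip force at its end, in the units of the state.
- get_state(): the state, without advancing time (a new reading comes with each control period).
- get_image(name): name is "side" or "top"; returns the picture (480x640x3 uint8, blue, green, red); there is no depth.
- get_calibration(name): a dict with "mtx" (3x3 intrinsics, pixels), "world_from_camera" (4x4, takes a point from camera to world coordinates). Camera axes: x right, y down, z forward; pixel columns grow to the right and rows downward; lengths in m; the calibration is good to about 2 mm. A picture is of the moment at which its call begins. get_calibration takes no time and is no camera call.
- close_job(): hands the job in; it is judged then, once.
The state is a dict: "time": time; "joint_positions": joint angles; "qd": joint speeds; "joint_torque": joint torques, N m; "position": TCP position; "tool_rot": TCP orientation; "ft_force": force on the tool from outside, world axes, zero at the start; "torque": the same for the moment, N m; "grip_width": opening from 0.0 (shut) to 1.0 (fully open); "grip_force": force on a finger pad.
Only numpy, scipy, OpenCV 4.12 (cv2) and the standard library are available. Lean on these libraries where they do the work, as an engineer would, in place of code of your own. Each camera call takes 0.05 s, during which the arm holds its last target. There are 200 camera calls.

## Working session

There is one attempt and no reset: what is moved stays moved. The work goes in short steps, Python scripts to look and compute and a tool call to move; the robot and the scene stay as the last step left them, time stands still between calls to the robot, and variables do not carry over. Pictures are saved under pics/ and viewed, at most 12 in all, crops included, and the job is handed in when it is done.

Besides the shell and the picture viewer there is one more tool, called after "Emit:" as a command line: name --argument value ..., lists and objects as JSON in quotes. send_rows: Moves the arm, as the interface text tells. Its arguments: {"type":"object","properties":{"rows":{"type":"array","items":{"type":"object","properties":{"hand":{"type":"number"},"x":{"type":"number"},"y":{"type":"number"},"z":{"type":"number"},"roll":{"type":"number"}}}},"force":{"type":"number"}},"required":["rows"]}

```bash
mkdir -p pics; ls; cat > h.py <<'E'
import numpy as np, cv2
from bench import *
def cal(n):
    c=get_calibration(n); return np.array(c["mtx"]),np.array(c["world_from_camera"])
def pix(n,P):
    K,T=cal(n); p=np.linalg.inv(T)@np.append(P,1); q=K@p[:3]; return q[:2]/q[2]
def at_z(n,u,v,z):
    K,T=cal(n); d=T[:3,:3]@np.linalg.solve(K,[u,v,1]); o=T[:3,3]; return o+d*(z-o[2])/d[2]
def tri(a,b):
    A=[];B=[]
    for n,(u,v) in (("top",a),("side",b)):
        K,T=cal(n); d=T[:3,:3]@np.linalg.solve(K,[u,v,1]); d/=np.linalg.norm(d); M=np.eye(3)-np.outer(d,d); A.append(M);B.append(M@T[:3,3])
    return np.linalg.solve(sum(A),sum(B))
def crop(n,name,x0,y0,x1,y1,s):
    im=get_image(n)[y0:y1,x0:x1]; cv2.imwrite("pics/"+name,cv2.resize(im,None,fx=s,fy=s,interpolation=cv2.INTER_CUBIC))
E
python3 -c "
from h import *
for n in('top','side'): crop(n,n+'0.png',0,0,640,480,1); print(cal(n))
print(get_state())"
```

```text
pics
(array([[520.20551346,   0.        , 320.56087518],
       [  0.        , 520.20551346, 240.47045233],
       [  0.        ,   0.        ,   1.        ]]), array([[ 0.02814837, -0.98786476,  0.1527445 ,  0.41979448],
       [-0.99959693, -0.0272529 ,  0.00795347,  0.11918173],
       [-0.00369422, -0.15290681, -0.98823371,  1.0481311 ],
       [ 0.        ,  0.        ,  0.        ,  1.        ]]))
(array([[504.88204229,   0.        , 321.61580762],
       [  0.        , 504.88204229, 243.65381372],
       [  0.        ,   0.        ,   1.        ]]), array([[-0.99819637,  0.02796033, -0.05312467,  0.58787621],
       [ 0.05846052,  0.65396214, -0.75426513,  0.90285155],
       [ 0.01365202, -0.75601041, -0.65441721,  0.79398809],
       [ 0.        ,  0.        ,  0.        ,  1.        ]]))
{'time': 0.1, 'joint_positions': array([-1.23888064,  0.32172392, -0.07013434,  1.45156999,  0.02259577,
        1.37079654, -0.05691268]), 'qd': array([ 4.75205430e-04, -1.05798184e-03, -4.64659604e-06, -3.52165559e-03,
       -1.97272660e-03, -3.16300078e-03,  1.95823109e-03]), 'joint_torque': array([ 1.88231625e-04, -4.92571700e+01, -4.05665673e-01, -3.13396955e+01,
       -6.41149934e-02,  3.95936274e-02,  9.24561846e-05]), 'position': array([0.20301046, 0.61707981, 0.29127885]), 'tool_rot': array([-4.96998194e-01, -3.10183084e+00,  2.66818823e-03]), 'ft_force': array([0.83889646, 0.13326364, 0.21000496]), 'torque': array([-0.00638317,  0.02623248, -0.01742033]), 'grip_force': 0.0, 'grip_width': 0.9988060573557755}
```

View pics/top0.png

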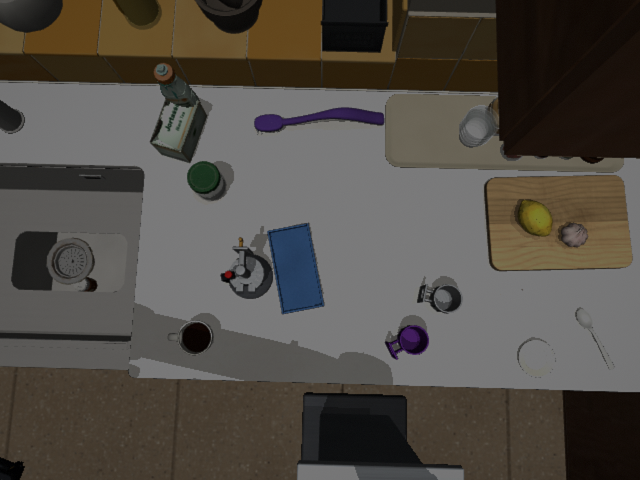

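View pics/side0.png

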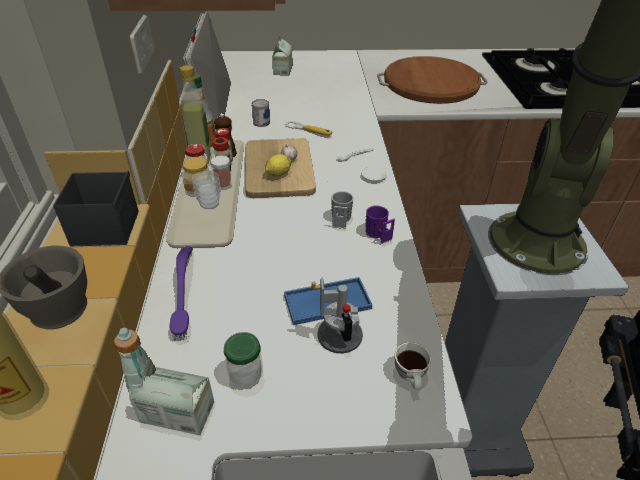

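Top view: the grey strainer at (445,298), bracket on the left, fits "steel". The purple look-alike at (410,340) must be left alone. Stand at (250,275), its hook pointing up at (240,243), red pin at (228,275), tray at (296,268), jar at (205,180), mug at (196,337). Next, an enlarged crop to confirm.

```bash
cat > c.py <<'E'
from h import *
t=get_image("top"); s=get_image("side")
r=lambda im,x,y,w,h,W,H: cv2.resize(im[y:y+h,x:x+w],(W,H),interpolation=cv2.INTER_CUBIC)
a=np.hstack([r(t,210,220,80,60+20,400,400),r(t,390,270,80,80,400,400)])
cv2.imwrite("pics/crop_top.png",a)
b=np.hstack([r(s,300,270,80,80,400,400),r(s,310,180,80,80,400,400)])
cv2.imwrite("pics/crop_side.png",b)
for z,pts in ((0,[(269,229),(307,224),(323,305),(283,313)]),): print([at_z("top",u,v,z).round(3) for u,v in pts])
print(at_z("top",205,177,.09),at_z("top",196,337,.05), at_z("top",445,298,.062))
E
python3 c.py
```

```text
[array([0.603, 0.234, 0.   ]), array([0.615, 0.156, 0.   ]), array([0.451, 0.119, 0.   ]), array([0.433, 0.198, 0.   ])]
[0.68388689 0.34995614 0.09      ] [0.38313647 0.35723164 0.05      ] [ 0.46903099 -0.11036245  0.062     ]
```

View pics/crop_top.png

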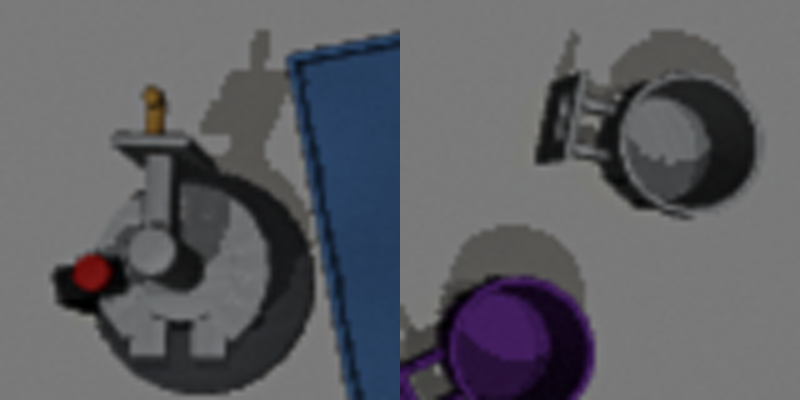

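View pics/crop_side.png

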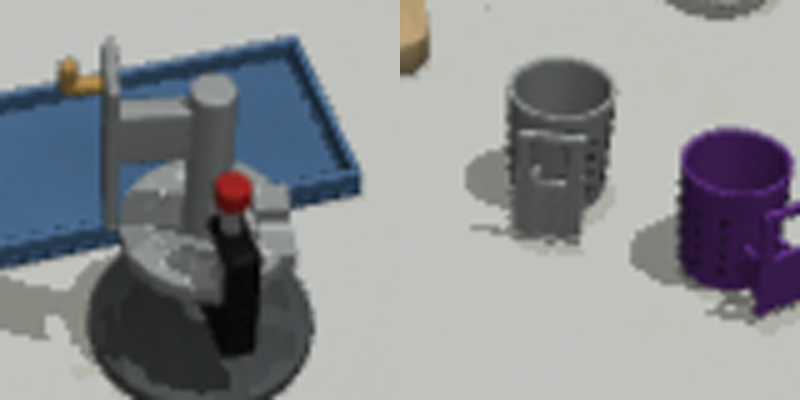

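Crops: steel strainer confirmed (grey, rim centre top px (448,298.6), bracket top at (424.8,293.2)/side (340.6,207)). Stem top at top px (240.6,270)/side (342.6,288.4), red knob (228.4,274.4)/(346.6,308), prong tip (240.4,239)/(313.2,283).

```bash
cat > m.py <<'E'
from h import *
stem=tri((240.6,270),(342.6,288.4)); knob=tri((228.4,274.4),(346.6,308)); tip=tri((240.4,239),(313.2,283)); br=tri((424.8,293.2),(340.6,207))
foot=at_z("top",251,276.6,.005)
print("stem",stem,at_z("top",240.6,270,.136)); print("knob",knob,"tip",tip,"foot",foot)
hk=tip-stem; print("hook yaw",np.degrees(np.arctan2(hk[1],hk[0])),np.hypot(*hk[:2]))
k=stem-knob; print("locked yaw guess",np.degrees(np.arctan2(k[1],k[0])),np.hypot(*k[:2]))
cup=at_z("top",448,298.6,.062); side=at_z("side",310+32,180+17,.062)
print("bracket",br,"cup",cup,side); d=cup-br; print("str yaw",np.degrees(np.arctan2(d[1],d[0])),np.hypot(*d[:2]))
t=[at_z("top",u,v,0)[:2] for u,v in [(269,229),(307,224),(323,305),(283,313)]]
print("tray",np.mean(t,0)); e=t[1]+t[2]-t[0]-t[3]; print(np.degrees(np.arctan2(e[1],e[0])))
E
python3 m.py
```

```text
stem [0.50399493 0.26632515 0.13288003] [0.50433097 0.26570802 0.136     ]
knob [0.49785185 0.29195622 0.1081678 ] tip [0.55715093 0.26673065 0.14955773] foot [0.50376966 0.26517257 0.005     ]
hook yaw 0.4370744110978065 0.05315754495337956
locked yaw guess -76.52196910241763 0.026356957866952815
bracket [ 0.47588648 -0.07177105  0.06402828] cup [ 0.46806377 -0.11599767  0.062     ] [ 0.4675386  -0.11532042  0.062     ]
str yaw -100.03060430501586 0.04491312368516404
tray [0.52560879 0.17690896]
-78.94853033366377
```

Emit:
send_rows --rows '[{"x": 20,"y": -20,"roll": 1.8,"hand": 56},{"x": 35,"y": -36,"roll": 1.8},{"x": 35,"y": -36,"roll": 1.8},{"x": 35,"y": -36,"roll": 1.8},{"x": 35,"y": -36,"roll": 1.8},{"x": 35,"y": -36,"roll": 1.8},{"x": 35,"y": -36,"roll": 1.8},{"x": 35,"y": -36,"roll": 1.8},{"x": 35,"y": -36,"roll": 1.8},{"x": 35,"y": -36,"roll": 1.8}]'

```text
schema error: expected keys hand, x, y, z, roll
```

```bash
cat > s.py <<'E'
from h import *
from scipy.spatial.transform import Rotation as R
def st():
    s=get_state(); M=R.from_rotvec(s["tool_rot"]).as_matrix()
    print("t",round(s["time"],2),"p",(s["position"]*1000).round(1),"yaw_y",np.degrees(np.arctan2(M[1,1],M[0,1])).round(1),"F",s["ft_force"].round(2),"w",round(s["grip_width"]*87,1),"gf",s["grip_force"],"q7",s["joint_positions"][6].round(2),"tilt",M[:,2].round(3))
if __name__=="__main__": st()
E
python3 s.py
```

```text
t 0.2 p [203.  617.2 291.6] yaw_y 71.8 F [-0.25 -0.1   0.23] w 86.8 gf 0.0 q7 -0.06 tilt [-0.    -0.001 -1.   ]
```

All keys are required in each row.

Emit:
send_rows --rows '[{"x": 20,"y": -20,"z": 0,"roll": 1.8,"hand": 56},{"x": 35,"y": -36,"z": 0,"roll": 1.8,"hand": 56},{"x": 35,"y": -36,"z": 0,"roll": 1.8,"hand": 56},{"x": 35,"y": -36,"z": 0,"roll": 1.8,"hand": 56},{"x": 35,"y": -36,"z": 0,"roll": 1.8,"hand": 56},{"x": 35,"y": -36,"z": 0,"roll": 1.8,"hand": 56},{"x": 35,"y": -36,"z": 0,"roll": 1.8,"hand": 56},{"x": 35,"y": -36,"z": 0,"roll": 1.8,"hand": 56},{"x": 35,"y": -36,"z": 0,"roll": 1.8,"hand": 56},{"x": 35,"y": -36,"z": 0,"roll": 1.8,"hand": 56}]'

```text
time: 1.2
position: [0.5378, 0.2732, 0.2923]
tool_rot: [0.003, 3.141, 0.0]
ft_force: [0.0, 0.3, -0.3]
grip_width: 0.641
grip_force: 0.0
```

```bash
python3 s.py
```

```text
t 1.2 p [537.8 273.2 292.3] yaw_y 89.9 F [ 0.04  0.28 -0.33] w 55.8 gf 0.0 q7 1.09 tilt [ 0.  0. -1.]
```

Emit:
send_rows --rows '[{"x": 3.5,"y": -7,"z": 0,"roll": 0,"hand": 56},{"x": 0,"y": 0,"z": -20,"roll": 0,"hand": 56},{"x": 0,"y": 0,"z": -20,"roll": 0,"hand": 56},{"x": 0,"y": 0,"z": -20,"roll": 0,"hand": 56},{"x": 0,"y": 0,"z": -20,"roll": 0,"hand": 56},{"x": 0,"y": 0,"z": -15,"roll": 0,"hand": 56},{"x": 0,"y": 0,"z": -10,"roll": 0,"hand": 56},{"x": 0,"y": 0,"z": -5,"roll": 0,"hand": 38},{"x": 0,"y": 0,"z": 0,"roll": 0,"hand": 38},{"x": 0,"y": 0,"z": 0,"roll": 0,"hand": 38}]' --force 3

```text
time: 2.2
position: [0.5407, 0.268, 0.183]
tool_rot: [0.006, 3.14, 0.001]
ft_force: [0.2, 0.0, 0.5]
grip_width: 0.477
grip_force: 0.0
```

```bash
python3 -c "
from s import *
st()
s=get_image('side');t=get_image('top')
r=lambda im,x,y,w,h,W,H: cv2.resize(im[y:y+h,x:x+w],(W,H),interpolation=cv2.INTER_CUBIC)
cv2.imwrite('pics/a1.png',np.hstack([r(t,200,200,100,100,400,400),r(s,280,230,100,100,400,400)]))"
```

```text
t 2.2 p [540.7 268.  183. ] yaw_y 89.8 F [0.2  0.01 0.53] w 41.5 gf 0.0 q7 1.11 tilt [ 0.001  0.001 -1.   ]
```

View pics/a1.png

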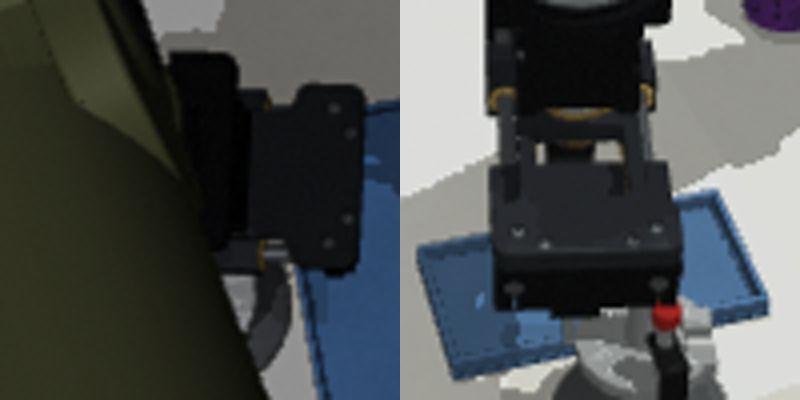

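```bash
python3 -c "
import numpy as np
a=-np.radians(np.r_[np.arange(0,64,6)]);P=37.5*np.c_[np.cos(a),np.sin(a)];print(np.diff(P,axis=0).round(1).tolist())
from h import *
im=get_image('side').astype(int)[295:330,335:365]; m=(im[...,2]>120)&(im[...,1]<60)&(im[...,0]<60); print(np.argwhere(m).mean(0)+[295,335],m.sum())"
```

```text
[[-0.2, -3.9], [-0.6, -3.9], [-1.0, -3.8], [-1.4, -3.7], [-1.8, -3.5], [-2.1, -3.3], [-2.5, -3.1], [-2.8, -2.8], [-3.1, -2.5], [-3.3, -2.1]]
[307.66666667 346.72222222] 18
```

Emit:
send_rows --rows '[{"x": -0.1,"y": -2,"z": 0,"roll": -3,"hand": 38},{"x": -0.1,"y": -2,"z": 0,"roll": -3,"hand": 38},{"x": -0.3,"y": -2,"z": 0,"roll": -3,"hand": 38},{"x": -0.3,"y": -1.9,"z": 0,"roll": -3,"hand": 38},{"x": -0.5,"y": -1.9,"z": 0,"roll": -3,"hand": 38},{"x": -0.5,"y": -1.9,"z": 0,"roll": -3,"hand": 38},{"x": -0.7,"y": -1.9,"z": 0,"roll": -3,"hand": 38},{"x": -0.7,"y": -1.8,"z": 0,"roll": -3,"hand": 38},{"x": -0.9,"y": -1.8,"z": 0,"roll": -3,"hand": 38},{"x": -0.9,"y": -1.7,"z": 0,"roll": -3,"hand": 38}]'

```text
time: 3.35
position: [0.536, 0.2502, 0.183]
tool_rot: [0.82, 3.03, 0.005]
ft_force: [2.8, 2.9, -1.6]
grip_width: 0.435
grip_force: 1.6
```

```bash
cat >> s.py <<'E'
    im=get_image('side').astype(int)[290:335,330:370]; m=(im[...,2]>120)&(im[...,1]<60)&(im[...,0]<60); print("knob",np.argwhere(m).mean(0)+[290,330],m.sum())
E
python3 s.py
```

```text
File "s.py", line 7
    im=get_image('side').astype(int)[290:335,330:370]; m=(im[...,2]>120)&(im[...,1]<60)&(im[...,0]<60); print("knob",np.argwhere(m).mean(0)+[290,330],m.sum())
IndentationError: unexpected indent
```

Emit:
send_rows --rows '[{"x": -1.0,"y": -1.7,"z": 0,"roll": -3,"hand": 38},{"x": -1.1,"y": -1.6,"z": 0,"roll": -3,"hand": 38},{"x": -1.2,"y": -1.6,"z": 0,"roll": -3,"hand": 38},{"x": -1.3,"y": -1.5,"z": 0,"roll": -3,"hand": 38},{"x": -1.4,"y": -1.4,"z": 0,"roll": -3,"hand": 38},{"x": -1.4,"y": -1.4,"z": 0,"roll": -3,"hand": 38},{"x": -1.5,"y": -1.3,"z": 0,"roll": -3,"hand": 38},{"x": -1.6,"y": -1.2,"z": 0,"roll": -3,"hand": 38},{"x": -1.6,"y": -1.1,"z": 0,"roll": -3,"hand": 38},{"x": -1.7,"y": -1.0,"z": 0,"roll": -3,"hand": 38}]'

```text
time: 4.35
position: [0.5231, 0.2353, 0.1831]
tool_rot: [1.578, 2.713, 0.005]
ft_force: [4.2, 0.7, -1.9]
grip_width: 0.432
grip_force: 1.8
```

```bash
sed -i 's/: st()$/:\n    st()/' s.py; python3 s.py
```

```text
t 4.35 p [523.1 235.3 183.1] yaw_y 29.6 F [ 4.16  0.71 -1.93] w 37.6 gf 1.849494222260546 q7 0.12 tilt [ 0.004  0.001 -1.   ]
knob [306.89285714 346.28571429] 28
```

Emit:
send_rows --rows '[{"x": -1.2,"y": -0.6,"z": 0,"roll": -2,"hand": 38},{"x": -1.2,"y": -0.6,"z": 0,"roll": -2,"hand": 38},{"x": -1.2,"y": -0.5,"z": 0,"roll": -2,"hand": 38},{"x": -1.2,"y": -0.5,"z": 0,"roll": -2,"hand": 38},{"x": -1.2,"y": -0.4,"z": 0,"roll": -2,"hand": 38},{"x": -1.2,"y": -0.4,"z": 0,"roll": -2,"hand": 38},{"x": -1.3,"y": -0.4,"z": 0,"roll": -2,"hand": 38}]'

```text
time: 5.1
position: [0.5145, 0.2311, 0.1831]
tool_rot: [1.895, 2.502, 0.003]
ft_force: [3.7, -1.0, -2.2]
grip_width: 0.437
grip_force: 1.5
```

```bash
python3 s.py
```

```text
t 5.1 p [514.5 231.1 183.1] yaw_y 15.7 F [ 3.74 -1.02 -2.19] w 38.0 gf 1.4876563633288242 q7 -0.12 tilt [ 0.004  0.    -1.   ]
knob [306.89285714 346.28571429] 28
```

Emit:
send_rows --rows '[{"x": -0.6,"y": -0.2,"z": 0,"roll": -1,"hand": 38},{"x": -0.6,"y": -0.2,"z": 0,"roll": -1,"hand": 38},{"x": -0.6,"y": -0.1,"z": 0,"roll": -1,"hand": 38},{"x": -0.6,"y": -0.1,"z": 0,"roll": -1,"hand": 38}]'

```text
time: 5.55
position: [0.5099, 0.2314, 0.1821]
tool_rot: [-1.982, -2.437, 0.001]
ft_force: [-0.1, 0.5, 0.0]
grip_width: 0.442
grip_force: 0.2
```

```bash
python3 s.py
```

```text
t 5.55 p [509.9 231.4 182.1] yaw_y 11.8 F [-0.08  0.47  0.03] w 38.5 gf 0.16690755093407394 q7 -0.19 tilt [-0.001  0.    -1.   ]
knob [309.10344828 345.82758621] 29
```

Emit:
send_rows --rows '[{"x": -0.6,"y": -0.1,"z": 0,"roll": -1,"hand": 38},{"x": -0.6,"y": -0.1,"z": 0,"roll": -1,"hand": 38},{"x": -0.6,"y": 0,"z": 0,"roll": -1,"hand": 38},{"x": 0,"y": 0,"z": 0,"roll": 0,"hand": 38}]'

```text
time: 6.0
position: [0.5088, 0.2311, 0.1823]
tool_rot: [2.045, 2.385, 0.0]
ft_force: [0.1, 0.7, 0.4]
grip_width: 0.434
grip_force: 0.4
```

```bash
python3 s.py
```

```text
t 6.0 p [508.8 231.1 182.3] yaw_y 8.8 F [0.14 0.73 0.35] w 37.8 gf 0.41696201665274657 q7 -0.25 tilt [ 0.  0. -1.]
knob [309.17857143 345.78571429] 28
```

Emit:
send_rows --rows '[{"x": -0.6,"y": 0,"z": 0,"roll": -1,"hand": 38},{"x": -0.6,"y": 0,"z": 0,"roll": -1,"hand": 38},{"x": -0.6,"y": 0,"z": 0,"roll": -1,"hand": 38}]'

```text
time: 6.35
position: [0.5071, 0.2309, 0.1823]
tool_rot: [2.108, 2.329, 0.0]
ft_force: [0.8, 1.1, 0.2]
grip_width: 0.437
grip_force: 0.5
```

```bash
python3 s.py
```

```text
t 6.35 p [507.1 230.9 182.3] yaw_y 5.7 F [0.76 1.13 0.15] w 38.0 gf 0.5474782769408648 q7 -0.3 tilt [ 0.  0. -1.]
knob [309.10344828 345.82758621] 29
```

Emit:
send_rows --rows '[{"x": -0.6,"y": 0,"z": 0,"roll": -1,"hand": 38},{"x": -0.6,"y": 0,"z": 0,"roll": -1,"hand": 38},{"x": 0,"y": 0,"z": 0,"roll": 0,"hand": 38}]'

```text
time: 6.7
position: [0.5062, 0.231, 0.1824]
tool_rot: [2.147, 2.293, 0.002]
ft_force: [2.9, 2.2, -1.2]
grip_width: 0.436
grip_force: 1.5
```

```bash
python3 s.py
```

```text
t 6.7 p [506.2 231.  182.4] yaw_y 3.8 F [ 2.86  2.21 -1.25] w 38.0 gf 1.536937875998774 q7 -0.34 tilt [ 0.001  0.    -1.   ]
knob [309.10344828 345.82758621] 29
```

Emit:
send_rows --rows '[{"x": 1,"y": 0,"z": 0,"roll": 1,"hand": 44},{"x": 1,"y": 0,"z": 0,"roll": 1,"hand": 56},{"x": 1,"y": 0,"z": 0,"roll": 1,"hand": 56},{"x": 0,"y": 0,"z": 10,"roll": 1,"hand": 56},{"x": 0,"y": 0,"z": 20,"roll": 1,"hand": 56},{"x": 0,"y": 0,"z": 30,"roll": 0,"hand": 80},{"x": 0,"y": 0,"z": 30,"roll": 0,"hand": 87},{"x": 0,"y": -20,"z": 20,"roll": 0,"hand": 87},{"x": 0,"y": -40,"z": 0,"roll": 0,"hand": 87},{"x": 0,"y": -40,"z": 0,"roll": 0,"hand": 87}]'

```text
time: 7.75
position: [0.509, 0.1303, 0.294]
tool_rot: [2.041, 2.387, 0.003]
ft_force: [-0.2, -0.3, -0.1]
grip_width: 0.971
grip_force: 0.0
```

Emit:
send_rows --rows '[{"x": -4,"y": -40,"z": 0,"roll": -3,"hand": 87},{"x": -4,"y": -40,"z": 0,"roll": -3,"hand": 87},{"x": -4,"y": -40,"z": 0,"roll": -3,"hand": 87},{"x": -4,"y": -40,"z": 0,"roll": -3,"hand": 87},{"x": -4,"y": -30,"z": 0,"roll": -3,"hand": 87},{"x": -4,"y": -20,"z": 0,"roll": -2,"hand": 87}]'

```text
time: 8.35
position: [0.4844, -0.0817, 0.2929]
tool_rot: [2.379, 2.051, 0.001]
ft_force: [0.2, -0.2, -0.7]
grip_width: 1.0
grip_force: 0.0
```

```bash
python3 s.py; python3 -c "
from h import *
t=get_image('top');s=get_image('side')
r=lambda im,x,y,w,h,W,H: cv2.resize(im[y:y+h,x:x+w],(W,H),interpolation=cv2.INTER_CUBIC)
cv2.imwrite('pics/a2.png',np.hstack([r(t,215,230,80,80,400,400),r(s,300,265,80,80,400,400)]))"
```

```text
t 8.35 p [484.4 -81.7 292.9] yaw_y -8.5 F [ 0.16 -0.19 -0.66] w 87.0 gf 0.0 q7 -0.05 tilt [ 0.001  0.    -1.   ]
knob [309.17857143 345.78571429] 28
```

View pics/a2.png

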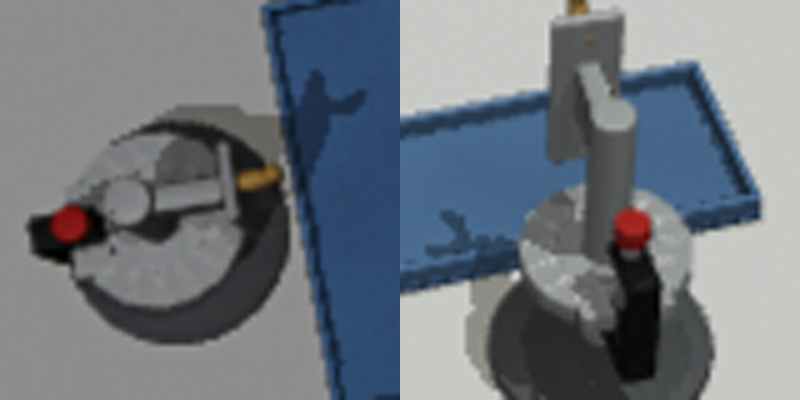

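The picture shows the hook facing the tray, the knob lowered (side (346.3,311)) and its collar between the wheel lugs: locked. Prong tip at top px (269,264.8), stem (240.6,270), plate ends (260,258.6) and (262,273.4).

```bash
python3 -c "
from h import *
stem=at_z('top',240.6,270,.136);tip=at_z('top',269,264.8,.1525);a=at_z('top',260,258.6,.15);b=at_z('top',262,273.4,.15)
print(stem,tip,a,b)
d=tip-stem;print(np.degrees(np.arctan2(d[1],d[0])),np.hypot(*d[:2]));e=a-b;print(np.degrees(np.arctan2(e[1],e[0]))-90,np.linalg.norm(e),(a+b)/2)
c=(a+b)/2-stem;print(np.degrees(np.arctan2(c[1],c[0])),np.hypot(*c[:2]))
"
```

```text
[0.50433097 0.26570802 0.136     ] [0.51318407 0.21437361 0.1525    ] [0.5238297  0.23075394 0.15      ] [0.49816659 0.2261074  0.15      ]
-80.21506395782451 0.05209221735779585
-79.7372498916825 0.02608036616868646 [0.51099814 0.22843067 0.15      ]
-79.85969156514676 0.03786887667040859
```

Emit:
send_rows --rows '[{"x": -8,"y": -17,"z": -10,"roll": -0.7,"hand": 87},{"x": -8.4,"y": -17,"z": -20,"roll": -0.8,"hand": 87},{"x": 0,"y": 0,"z": -30,"roll": 0,"hand": 87},{"x": 0,"y": 0,"z": -30,"roll": 0,"hand": 87},{"x": 0,"y": 0,"z": -30,"roll": 0,"hand": 87},{"x": 0,"y": 0,"z": -20,"roll": 0,"hand": 87},{"x": 0,"y": 0,"z": -20,"roll": 0,"hand": 87},{"x": 0,"y": 0,"z": -20,"roll": 0,"hand": 87},{"x": 0,"y": 0,"z": -13,"roll": 0,"hand": 87},{"x": 0,"y": 0,"z": 0,"roll": 0,"hand": 70}]'

```text
time: 9.5
position: [0.4669, -0.1123, 0.0973]
tool_rot: [-2.398, -2.026, 0.006]
ft_force: [0.3, -0.6, 0.1]
grip_width: 0.964
grip_force: 0.0
```

```bash
python3 s.py;python3 -c "
from h import *
t=get_image('top');s=get_image('side')
r=lambda im,x,y,w,h,W,H: cv2.resize(im[y:y+h,x:x+w],(W,H),interpolation=cv2.INTER_CUBIC)
cv2.imwrite('pics/a3.png',np.hstack([r(t,390,250,80,80,400,400),r(s,305,170,80,80,400,400)]))"
```

```text
t 9.5 p [ 466.9 -112.3   97.3] yaw_y -9.6 F [ 0.32 -0.55  0.08] w 83.9 gf 0.0 q7 0.15 tilt [-0.004 -0.    -1.   ]
knob [309.17857143 345.78571429] 28
```

View pics/a3.png

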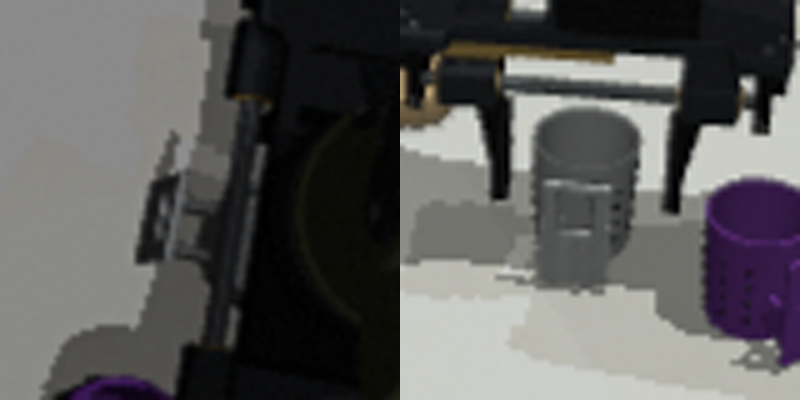

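The fingers straddle the cup, with the purple one clear. I shift 3 mm and grip.

Emit:
send_rows --rows '[{"x": 0.5,"y": -3,"z": 0,"roll": 0,"hand": 70},{"x": 0,"y": 0,"z": 0,"roll": 0,"hand": 60},{"x": 0,"y": 0,"z": 0,"roll": 0,"hand": 40},{"x": 0,"y": 0,"z": 0,"roll": 0,"hand": 40},{"x": 0,"y": 0,"z": 0,"roll": 0,"hand": 40},{"x": 0,"y": 0,"z": 0,"roll": 0,"hand": 40},{"x": 0,"y": 0,"z": 0,"roll": 0,"hand": 40}]' --force 15

```text
time: 10.35
position: [0.4692, -0.1161, 0.0996]
tool_rot: [2.401, 2.025, 0.001]
ft_force: [-0.3, 0.5, 4.1]
grip_width: 0.617
grip_force: 14.8
```

```bash
python3 s.py
```

```text
t 10.35 p [ 469.2 -116.1   99.6] yaw_y -9.7 F [-0.26  0.47  4.06] w 53.7 gf 14.84035298723029 q7 0.16 tilt [ 0.001 -0.    -1.   ]
knob [309.17857143 345.78571429] 28
```

Emit:
send_rows --rows '[{"x": 0,"y": 0,"z": 5,"roll": 0,"hand": 40},{"x": 0,"y": 0,"z": 15,"roll": 0,"hand": 40},{"x": 0,"y": 0,"z": 25,"roll": 0,"hand": 40},{"x": 0,"y": 0,"z": 25,"roll": 0,"hand": 40},{"x": 0,"y": 5,"z": 25,"roll": 0,"hand": 40},{"x": 5,"y": 15,"z": 0,"roll": 2,"hand": 40},{"x": 5,"y": 25,"z": 0,"roll": 2,"hand": 40},{"x": 7,"y": 25,"z": 0,"roll": 2,"hand": 40},{"x": 7,"y": 25,"z": 0,"roll": 2,"hand": 40},{"x": 7,"y": 25,"z": 0,"roll": 2,"hand": 40}]'

```text
time: 11.4
position: [0.4999, 0.007, 0.1932]
tool_rot: [-2.21, -2.232, 0.003]
ft_force: [0.4, -0.6, -0.8]
grip_width: 0.614
grip_force: 14.9
```

Emit:
send_rows --rows '[{"x": 7,"y": 25,"z": 0,"roll": 2,"hand": 40},{"x": 7,"y": 25,"z": 0,"roll": 2,"hand": 40},{"x": 5,"y": 25,"z": 0,"roll": 2,"hand": 40},{"x": 5,"y": 20,"z": 0,"roll": 2,"hand": 40},{"x": 3,"y": 15,"z": 0,"roll": 1.7,"hand": 40},{"x": 0,"y": 10,"z": 0,"roll": 0,"hand": 40},{"x": 0,"y": 6,"z": 0,"roll": 0,"hand": 40},{"x": 0,"y": 0,"z": 0,"roll": 0,"hand": 40},{"x": 0,"y": 0,"z": 0,"roll": 0,"hand": 40}]'

```text
time: 12.3
position: [0.5269, 0.1289, 0.1943]
tool_rot: [2.021, 2.405, -0.001]
ft_force: [-0.1, -1.0, -0.8]
grip_width: 0.62
grip_force: 14.9
```

```bash
python3 s.py;python3 -c "
from h import *
t=get_image('top');s=get_image('side')
r=lambda im,x,y,w,h,W,H: cv2.resize(im[y:y+h,x:x+w],(W,H),interpolation=cv2.INTER_CUBIC)
cv2.imwrite('pics/a4.png',np.hstack([r(t,215,215,100,100,400,400),r(s,280,230,80,80,400,400)]))"
```

```text
t 12.3 p [526.9 128.9 194.3] yaw_y 9.9 F [-0.06 -1.01 -0.77] w 53.9 gf 14.9222843030293 q7 -0.04 tilt [ 0. -0. -1.]
knob [309.17857143 345.78571429] 28
```

View pics/a4.png

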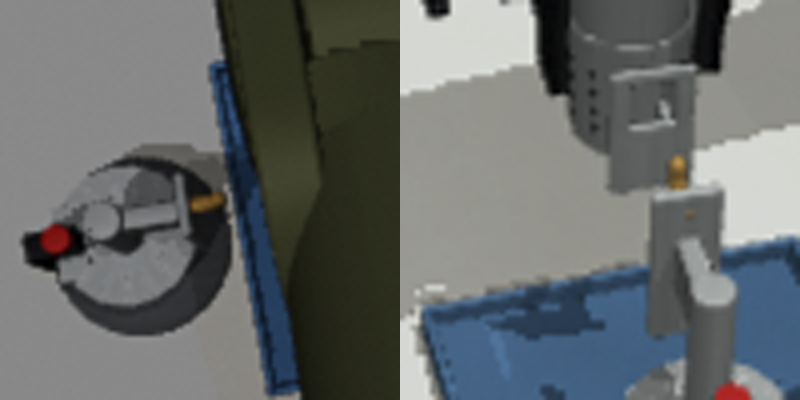

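Side crop: bracket top corners at px (322.0,245.6) and (339.0,244.0), plate bottom corners at (322.4,268) and (338,266.4). Prong tip top at (335.4,261.2), hook plate top corners (330,270.2) and (344.4,267).

```bash
python3 -c "
from h import *
a=np.radians(-80);u=np.array([np.cos(a),np.sin(a),0]);l=np.array([-u[1],u[0],0]);Z=np.array([0,0,1])
ax=np.array([.5043,.2657,0]);eye=np.array([.5269,.1289,.1943-.0396])-.045*u
f=lambda p:pix('side',p).round(1)
print('bracket top',[f(eye+s*.017*l+.006*Z-.002*u) for s in(1,-1)],'bottom',[f(eye+s*.017*l-.056*Z-.002*u) for s in(1,-1)])
print('tip',f(ax+.053*u+.1525*Z),'plate',[f(ax+.035*u+s*.014*l+.150*Z) for s in(1,-1)])
print('1mm lateral',f(eye+.01*l)-f(eye),'10mm z',f(eye+.01*Z)-f(eye), '10mm u',f(eye+.01*u)-f(eye))
print('rim top/bottom px of strainer', eye)
"
```

```text
bracket top [array([322.3, 245.4]), array([339.5, 242.9])] bottom [array([321.8, 268.9]), array([338.4, 266.4])]
tip [335.1 260.8] plate [array([330.1, 269.4]), array([344.8, 267.2])]
1mm lateral [-5.1  0.7] 10mm z [ 0.1 -4. ] 10mm u [-1.3 -3.4]
rim top/bottom px of strainer [0.51908583 0.17321635 0.1547    ]
```

Emit:
send_rows --rows '[{"x": 1.5,"y": 0.3,"z": 0.3,"roll": 0,"hand": 40},{"x": -0.9,"y": 5,"z": 0,"roll": 0,"hand": 40},{"x": -0.9,"y": 5,"z": 0,"roll": 0,"hand": 40},{"x": -0.9,"y": 5,"z": 0,"roll": 0,"hand": 40},{"x": -0.9,"y": 5,"z": 0,"roll": 0,"hand": 40},{"x": -0.9,"y": 4,"z": 0,"roll": 0,"hand": 40},{"x": -0.5,"y": 3,"z": 0,"roll": 0,"hand": 40},{"x": -0.5,"y": 3,"z": 0,"roll": 0,"hand": 40},{"x": 0,"y": 0,"z": 0,"roll": 0,"hand": 40}]'

```text
time: 13.35
position: [0.5228, 0.1608, 0.1946]
tool_rot: [-2.019, -2.407, -0.0]
ft_force: [0.2, 0.0, -0.1]
grip_width: 0.617
grip_force: 14.9
```

```bash
python3 s.py
```

```text
t 13.35 p [522.8 160.8 194.6] yaw_y 10.0 F [ 0.19  0.01 -0.08] w 53.7 gf 14.922506704169791 q7 -0.09 tilt [ 0.  0. -1.]
knob [309.24137931 345.89655172] 29
```

Emit:
send_rows --rows '[{"x": -0.3,"y": 2,"z": 0,"roll": 0,"hand": 40},{"x": -0.4,"y": 2,"z": 0,"roll": 0,"hand": 40},{"x": -0.3,"y": 2,"z": 0,"roll": 0,"hand": 40},{"x": -0.4,"y": 2,"z": 0,"roll": 0,"hand": 40},{"x": -0.3,"y": 2,"z": 0,"roll": 0,"hand": 40}]'

```text
time: 13.9
position: [0.5212, 0.1704, 0.1946]
tool_rot: [2.019, 2.407, 0.0]
ft_force: [-0.0, 0.1, -1.1]
grip_width: 0.619
grip_force: 14.9
```

Emit:
send_rows --rows '[{"x": -0.3,"y": 1.5,"z": 0,"roll": 0,"hand": 40},{"x": -0.3,"y": 1.5,"z": 0,"roll": 0,"hand": 40},{"x": -0.3,"y": 1.5,"z": 0,"roll": 0,"hand": 40},{"x": -0.3,"y": 1.5,"z": 0,"roll": 0,"hand": 40},{"x": 0,"y": 0,"z": 0,"roll": 0,"hand": 40},{"x": 0,"y": 0,"z": 0,"roll": 0,"hand": 40}]'

```text
time: 14.5
position: [0.52, 0.1762, 0.1946]
tool_rot: [2.019, 2.406, -0.0]
ft_force: [0.1, 0.1, -0.9]
grip_width: 0.615
grip_force: 14.9
```

```bash
python3 s.py;python3 -c "
from h import *
t=get_image('top');s=get_image('side')
r=lambda im,x,y,w,h,W,H: cv2.resize(im[y:y+h,x:x+w],(W,H),interpolation=cv2.INTER_CUBIC)
cv2.imwrite('pics/a5.png',np.hstack([r(t,240,235,50,50,400,400),r(s,310,245,50,50,400,400)]))"
```

```text
t 14.5 p [520.  176.2 194.6] yaw_y 10.0 F [ 0.06  0.06 -0.88] w 53.5 gf 14.92257675723522 q7 -0.12 tilt [ 0. -0. -1.]
knob [309.24137931 345.89655172] 29
```

View pics/a5.png

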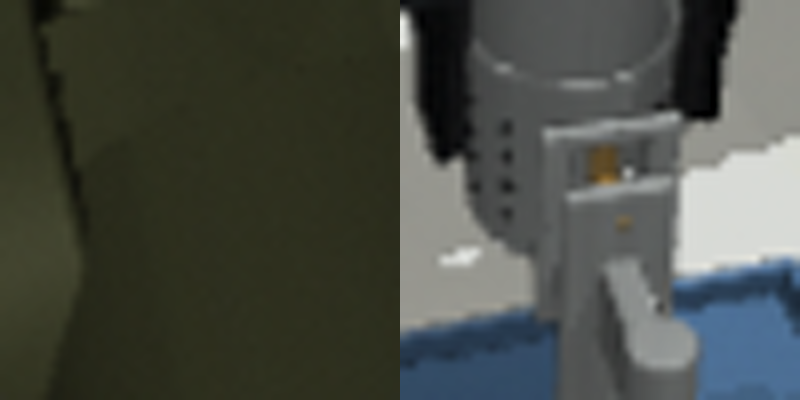

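The prong tip shows through the eye (about 1 mm off centre), with no contact force. I advance 1 mm and lower.

Emit:
send_rows --rows '[{"x": -0.2,"y": 1.0,"z": 0,"roll": 0,"hand": 40},{"x": 0,"y": 0,"z": -1.5,"roll": 0,"hand": 40},{"x": 0,"y": 0,"z": -1.5,"roll": 0,"hand": 40},{"x": 0,"y": 0,"z": -1.5,"roll": 0,"hand": 40},{"x": 0,"y": 0,"z": -1.5,"roll": 0,"hand": 40},{"x": 0,"y": 0,"z": -1.5,"roll": 0,"hand": 40},{"x": 0,"y": 0,"z": -1,"roll": 0,"hand": 40},{"x": 0,"y": 0,"z": 0,"roll": 0,"hand": 40}]'

```text
time: 15.45
position: [0.5197, 0.1772, 0.1859]
tool_rot: [-2.02, -2.406, 0.001]
ft_force: [0.0, -0.3, -1.4]
grip_width: 0.622
grip_force: 14.9
```

```bash
python3 s.py
```

```text
t 15.45 p [519.7 177.2 185.9] yaw_y 10.0 F [ 0.01 -0.3  -1.41] w 54.1 gf 14.922408515412826 q7 -0.12 tilt [-0. -0. -1.]
knob [309.24137931 345.89655172] 29
```

Expect contact about 2.8 mm lower.

Emit:
send_rows --rows '[{"x": 0,"y": 0,"z": -0.8,"roll": 0,"hand": 40},{"x": 0,"y": 0,"z": -0.8,"roll": 0,"hand": 40},{"x": 0,"y": 0,"z": -0.6,"roll": 0,"hand": 40},{"x": 0,"y": 0,"z": 0,"roll": 0,"hand": 40}]'

```text
time: 15.9
position: [0.5198, 0.1772, 0.1838]
tool_rot: [2.019, 2.406, -0.0]
ft_force: [-0.4, 0.4, -1.5]
grip_width: 0.616
grip_force: 14.9
```

```bash
python3 s.py
```

```text
t 15.9 p [519.8 177.2 183.8] yaw_y 10.0 F [-0.37  0.41 -1.53] w 53.6 gf 14.922566336172167 q7 -0.12 tilt [-0. -0. -1.]
knob [309.33333333 345.93333333] 30
```

Emit:
send_rows --rows '[{"x": 0,"y": 0,"z": -0.5,"roll": 0,"hand": 40},{"x": 0,"y": 0,"z": -0.5,"roll": 0,"hand": 40},{"x": 0,"y": 0,"z": 0,"roll": 0,"hand": 40}]'

```text
time: 16.25
position: [0.5199, 0.1773, 0.1829]
tool_rot: [2.019, 2.406, 0.0]
ft_force: [-0.6, 0.2, -0.8]
grip_width: 0.616
grip_force: 14.9
```

```bash
python3 s.py
```

```text
t 16.25 p [519.9 177.3 182.9] yaw_y 10.0 F [-0.58  0.25 -0.78] w 53.6 gf 14.914745014248183 q7 -0.12 tilt [ 0.  0. -1.]
knob [309.33333333 345.93333333] 30
```

Emit:
send_rows --rows '[{"x": 0,"y": 0,"z": -0.5,"roll": 0,"hand": 40},{"x": 0,"y": 0,"z": -0.5,"roll": 0,"hand": 40},{"x": 0,"y": 0,"z": 0,"roll": 0,"hand": 40}]'

```text
time: 16.6
position: [0.5199, 0.1774, 0.182]
tool_rot: [2.019, 2.406, 0.001]
ft_force: [-0.5, 0.4, 0.4]
grip_width: 0.614
grip_force: 14.9
```

```bash
python3 s.py
```

```text
t 16.6 p [519.9 177.4 182. ] yaw_y 10.0 F [-0.45  0.44  0.37] w 53.5 gf 14.902100655745016 q7 -0.12 tilt [ 0.  0. -1.]
knob [309.33333333 345.93333333] 30
```

Emit:
send_rows --rows '[{"x": 0,"y": 0,"z": 0,"roll": 0,"hand": 53},{"x": 0,"y": 0,"z": 0,"roll": 0,"hand": 54},{"x": 0,"y": 0,"z": 0,"roll": 0,"hand": 56},{"x": 0,"y": 0,"z": 0,"roll": 0,"hand": 58},{"x": 0,"y": 0,"z": 0,"roll": 0,"hand": 60},{"x": 0,"y": 0,"z": 0,"roll": 0,"hand": 66},{"x": 0,"y": 0,"z": 0,"roll": 0,"hand": 76},{"x": 0,"y": 0,"z": 0,"roll": 0,"hand": 87},{"x": 0,"y": 0,"z": 0,"roll": 0,"hand": 87}]' --force 3

```text
time: 17.55
position: [0.5198, 0.1772, 0.1819]
tool_rot: [2.019, 2.406, 0.0]
ft_force: [0.7, 0.2, 0.2]
grip_width: 0.941
grip_force: 0.0
```

```bash
python3 s.py;python3 -c "
from h import *
s=get_image('side');cv2.imwrite('pics/a6.png',cv2.resize(s[230:310,290:370],(560,560),interpolation=cv2.INTER_CUBIC))"
```

```text
t 17.55 p [519.8 177.2 181.9] yaw_y 10.0 F [0.68 0.21 0.17] w 81.8 gf 0.0 q7 -0.12 tilt [ 0. -0. -1.]
knob [309.33333333 345.93333333] 30
```

View pics/a6.png

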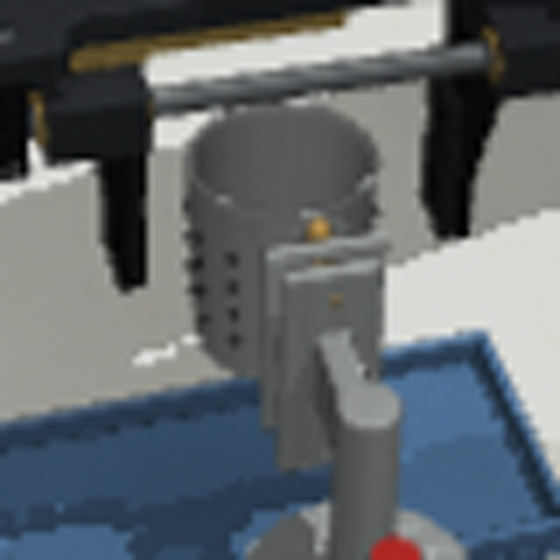

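The strainer hangs upright on the prong, with the tip visible above the bar and the fingers clear. I retreat straight up.

Emit:
send_rows --rows '[{"x": 0,"y": 0,"z": 3,"roll": 0,"hand": 87},{"x": 0,"y": 0,"z": 8,"roll": 0,"hand": 87},{"x": 0,"y": 0,"z": 15,"roll": 0,"hand": 87},{"x": 0,"y": 0,"z": 20,"roll": 0,"hand": 87},{"x": 0,"y": 0,"z": 25,"roll": 0,"hand": 87},{"x": 0,"y": 0,"z": 30,"roll": 0,"hand": 87},{"x": 0,"y": -30,"z": 10,"roll": 0,"hand": 87},{"x": 0,"y": -40,"z": 0,"roll": 0,"hand": 87},{"x": 0,"y": -40,"z": 0,"roll": 0,"hand": 87},{"x": 0,"y": -40,"z": 0,"roll": 0,"hand": 87}]'

```text
time: 18.65
position: [0.52, 0.0257, 0.2947]
tool_rot: [2.018, 2.406, 0.004]
ft_force: [1.0, 0.2, 1.1]
grip_width: 1.0
grip_force: 0.0
```

Emit:
send_rows --rows '[{"x": 0,"y": -40,"z": 0,"roll": 0,"hand": 87},{"x": 0,"y": -40,"z": 0,"roll": 0,"hand": 87},{"x": 0,"y": -20,"z": 0,"roll": 0,"hand": 87},{"x": 0,"y": 0,"z": 0,"roll": 0,"hand": 87},{"x": 0,"y": 0,"z": 0,"roll": 0,"hand": 87},{"x": 0,"y": 0,"z": 0,"roll": 0,"hand": 87}]'

```text
time: 19.25
position: [0.5201, -0.071, 0.2933]
tool_rot: [-2.017, -2.409, -0.002]
ft_force: [0.8, -0.5, -0.2]
grip_width: 0.998
grip_force: 0.0
```

```bash
python3 s.py;python3 -c "
from h import *
t=get_image('top');s=get_image('side')
r=lambda im,x,y,w,h,W,H: cv2.resize(im[y:y+h,x:x+w],(W,H),interpolation=cv2.INTER_CUBIC)
cv2.imwrite('pics/a7.png',np.hstack([r(t,220,220,100,100,400,400),r(s,280,230,100,100,400,400)]))"
```

```text
t 19.25 p [520.1 -71.  293.3] yaw_y 10.1 F [ 0.79 -0.5  -0.22] w 86.8 gf 0.0 q7 0.3 tilt [ 0.001  0.001 -1.   ]
knob [309.17857143 345.78571429] 28
```

View pics/a7.png

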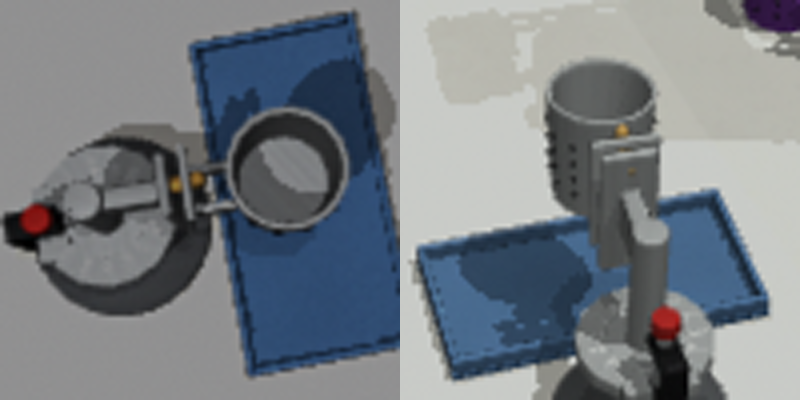

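Final view: the strainer hangs on the prong with the bracket 3–4 mm forward (limit 9), the knob is down and the tray has not moved. Check of the centre over the tray, then hand in.

```bash
python3 -c "
from h import *
c=at_z('top',292,262,.145); d=(c-[.5256,.1769,.145])[:2]; a=np.radians(-79); print(c,d@[np.cos(a),np.sin(a)],d@[-np.sin(a),np.cos(a)])
r=tri((292,262),(280+200/4,230+90/4)); print('rim',r)
print(close_job())"
```

```text
[0.51998828 0.17522692 0.145     ] 0.0005715742111001018 -0.005827854328835198
rim [0.52029941 0.17560057 0.13974468]
the job is handed in; nothing more can be done
None
```

The hook is turned and locked with its pin down, and the strainer hangs on the prong over the tray, about 6 mm from the tray's centre. The gripper is clear and the job is handed in at about 19 s of the 72 s; the verdict was not returned.

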